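# Release the jar clamp through the press guard

### The arm

A 6-joint arm with a two-finger parallel gripper is mounted at the origin on the work surface. World frame = base frame: x ahead of the robot, y to its left, z up, the work surface at z = 0. Lengths are in m, angles in rad, forces in N, time in s.
With the tool pointing down it reaches from about 0.35 to 0.875 m from the base axis. Payload 4.2 kg.
Tool frame: the origin (TCP) lies midway between the tips of the shut fingers; the grasp point (between the pads) lies 19 mm behind it; y points along the fingers, x is the direction in which the jaws open and shut, and the axes are right-handed (so a half turn about y gives the same grasp; the last joint's range is limited). The gripper opens to 87 mm and grips with 3 to 60 N. Pads are 19 mm wide; open, the fingers measure 117 mm over their backs; the gripper's body (75 mm by 190 mm) begins 51 mm behind the grasp point.
Start: joints at [1.498, 0.385, 0.008, 0, -1.194, -0.259], TCP at [0.204, 0.591, 0.223] pointing down, gripper open.
Joint ranges: [-3.14, 3.14], [-1.21, 2.06], [-1.07, 1.41], [-3.16, 2.05], [-2.99, -0.16], [-3.1, 3.1]. Speed limits (rad/s): [2.79, 2.79, 3.14, 3.14, 3.14, 3.14].

### API

Orientations are given as a unit quaternion [w, x, y, z].
In Python, from station import env gives the robot as it stands.
- The arm moves only by the tool carry_out, never from a script. Its argument "increments" is a list of rows, each an object with "dp": the shift along the tool's x, y, z in cm, a list of three; "turn": the turn about the tool's y in rad; "jaw": the closure in counts, from 0 (fully open) to 255 (shut). A call has 1 to 12 rows; each row is the pose to reach, as a shift and turn from the pose measured when the call began, along the tool's axes at that moment; what a row does not reach only later rows make up. A row lasts 1/12 s, in which the tool goes at most 41.7 mm and 7.16 degrees, less where a joint would pass 70% of its speed; a pose out of reach is approached as far as the arm can. A call with a gripper value outside its range is refused whole. The fingers move at their own pace and stop on an object; the grip force is fixed at half the most. Time passes only in rows, so rows that repeat a pose let the fingers close. It gives the time, the measured TCP pose, the force and the opening at its end, in the units of the state.
- env.observe(): the state, without advancing time (a new reading comes with each control period).
- env.camera(name): name is "scene" or "top" or "wrist"; returns a dict with "frame" (384x512x3 uint8, blue, green, red), "fx", "fy", "cx", "cy" (pixels), "pose" (4x4, takes a point from camera to world coordinates). Camera axes: x right, y up, looking along -z (the intrinsics and any distortion apply to the point x, -y, -z); pixel columns grow to the right and rows downward; lengths in m; the calibration is good to about 2 mm. A picture is of the moment at which its call begins. There is no depth.
- env.hand_in(): hands the job in, once; it reports no verdict.
The state is a dict: "time_s": time; "joint_pos": joint angles; "dq": joint speeds; "tau": joint torques, N m; "ee_pos": TCP position; "orientation": TCP orientation; "force": force on the tool from outside, world axes, zero at the start; "moment": the same for the moment, N m; "width": finger opening in m.
Only numpy, scipy, OpenCV 4.12 (cv2) and the standard library are available. Lean on these libraries where they do the work, as an engineer would, in place of code of your own. Each camera call takes 0.05 s, during which the arm holds its last target.

### The job

The jam jar in the capping press is capped, but the clamp still holds it. Reach down through the window in the yellow guard and press the red release lever with the fingertips all the way down to its stop, so that the clamp swings open, then draw the fingers back out, well clear above the guard. Do not touch the guard or the clamp, and leave the jar standing in its nest and the mortar, the scale and the watering can where they are.

Things in the scene. Friction and masses are not known exactly. Their poses are not given: they have to be found in the camera images.
- press: fixed jar-capping press: blue-grey base 14 mm thick, 360 mm wide, left part 300 mm deep, right part 200 mm; origin on the work surface, 150 mm behind its front edge, half-way across; front to its own -x, y to its left. At y +49 to +147 mm stand the jar, a 305 mm column behind it and the head over it (underside 224 mm up, front end x = -21 mm, hand lever 330 mm high); right front: the guard
- guard: yellow sheet-steel guard (the frame not to be touched) over the release lever, fixed to the press: level top plate 136 x 150 mm (press x, y), its upper face 100 mm above the work surface, with one window in the middle; walls at the front and both sides down to the base. Origin and axes are those of the press
- window (a point): centre of the guard's rectangular window, level with the top plate's upper face (100 mm above the work surface); axes as the press. Clear opening 86 mm along x by 100 mm along y between the black rubber edging (6 mm thick, standing 1.5 mm above the plate)
- bar_center (a point): centre of the release lever's red bar, under the middle of the window: round, 20 mm in diameter, 46 mm long along the press's y. Lever up (0): centre 77 mm above the work surface, top 13 mm below the guard's upper face; fully down: centre 55 mm up, top 35 mm below the guard's upper face. It shifts under 2 mm sideways over the stroke; the point turns with the lever
- lever_bar: the same red bar as a body; its origin lies on the shaft of the lever, 59 mm behind the bar (press +x) and 66 mm above the work surface
- release (a joint): angle of the release lever: 0 = up, clamp closed; 0.36 rad = fully down on its stop, clamp open. Arm 60 mm long. It is stiff: about 8 N down on the bar moves it, it stays where it is left, and there is a hard stop at the end
- clamp_jaw: blue-grey jaw with a black rubber pad on the same shaft as the lever, in front of the jar; it swings away from the jar as the lever goes down. Its origin lies on the shaft; the jaw itself is 80 mm to the press's left (+y) and reaches up to 118 mm above the work surface
- jar_center (a point): centre of the closed jam jar (loose), 70 mm in diameter, 125 mm tall with its red lid, standing on the press's nest mat 16 mm above the work surface, under the press head
- mortar: beige ceramic mortar with its pestle in it (loose), 104 mm across, 72 mm high, the pestle up to 107 mm; origin under its centre; stands on the work surface beside or behind the press
- scale: folding scale (loose), grey body 95 x 150 x 16 mm with a steel pan on it, 28 mm high in all; origin under its centre; lies on the work surface beside or behind the press
- watering_can: empty coral plastic watering can (loose), 130 mm across, 165 mm high over the handle, the spout reaching 160 mm to its +y and the handle 115 mm to its -y; origin under its centre; stands to the press's left
There are look-alikes about, which are no part of the job. There is more than one size of the mortar; the job needs the smaller. There is more than one size of the part that bears jar_center; the job needs the larger.

How it is judged:
By the outcome, as a careful person would: the job done as asked, in the order asked, and still so for the second after the job is handed in, with the robot touching nothing.
It also fails if it takes over 35 s, if anything falls off the work surface, if the arm or the gripper's body presses on something with over 40 N, if the wrist force passes 120 N, or if a joint passes its speed limit or range.

## Working session

There is one attempt and no reset: what is moved stays moved. The work goes in short steps, Python scripts to look and compute and a tool call to move; the robot and the scene stay as the last step left them, time stands still between calls to the robot, and variables do not carry over. Pictures are saved under pics/ and viewed, and the job is handed in when it is done.

Besides the shell and the picture viewer there is one more tool, called as name(argument=value, ...) on one line, values as JSON. carry_out: Moves the arm, as the interface text tells. Its arguments: {"type":"object","properties":{"increments":{"type":"array","items":{"type":"object","properties":{"dp":{"type":"array","items":{"type":"number"}},"turn":{"type":"number"},"jaw":{"type":"number"}}}}},"required":["increments"]}

```bash
mkdir -p pics; ls
python3 - <<'E'
from station import env
import cv2
s=env.observe()
print(s)
for n in("scene","top","wrist"):
    c=env.camera(n); cv2.imwrite(f"pics/{n}0.png",c["frame"]); print(n,[k for k in c],c["fx"],c["fy"],c["cx"],c["cy"],c["pose"].round(4).tolist() if hasattr(c["pose"],"round") else c["pose"])
E
```

```text
pics
{'time_s': 0.0, 'joint_pos': array([ 1.49762688e+00,  3.85519570e-01,  6.64356524e-03, -5.50648864e-04,
       -1.19400821e+00, -2.58608329e-01]), 'dq': array([-0.00032712,  0.00174614, -0.00024809, -0.00035593, -0.00121749,
       -0.00052335]), 'tau': array([-4.99030084e-04, -3.90669107e+01,  1.87404621e+01,  4.21985820e+00,
        1.09445452e-02, -1.98523549e-04]), 'ee_pos': array([0.20334446, 0.59035358, 0.22148122]), 'orientation': array([-0.40990208,  0.41112338, -0.57528939,  0.57619439]), 'force': array([ 0.16384459, -0.64596904,  0.2011605 ]), 'moment': array([ 0.05353373,  0.02515292, -0.01610245]), 'width': 0.08733215860524428}
scene ['frame', 'fx', 'fy', 'cx', 'cy', 'pose'] 475.77977490326873 475.77977490326873 258.95083257983 194.71170704859068 [[0.8896, -0.3051, 0.34, 1.0959], [0.4564, 0.6244, -0.6339, -0.8437], [-0.0189, 0.719, 0.6947, 1.1249], [0.0, 0.0, 0.0, 1.0]]
top ['frame', 'fx', 'fy', 'cx', 'cy', 'pose'] 387.07439489855534 387.07439489855534 260.4294604732873 189.1545067715206 [[-0.0109, 0.9983, -0.0577, 0.5286], [-0.9999, -0.0113, -0.0074, 0.0583], [-0.008, 0.0577, 0.9983, 1.3104], [0.0, 0.0, 0.0, 1.0]]
wrist ['frame', 'fx', 'fy', 'cx', 'cy', 'pose'] 274.0215729280129 274.0215729280129 257.22721482510553 194.38527955389262 [[-0.3265, 0.9143, 0.2396, 0.2698], [-0.9452, -0.3163, -0.0807, 0.5684], [0.002, -0.2528, 0.9675, 0.3852], [0.0, 0.0, 0.0, 1.0]]
```

View pics/scene0.png

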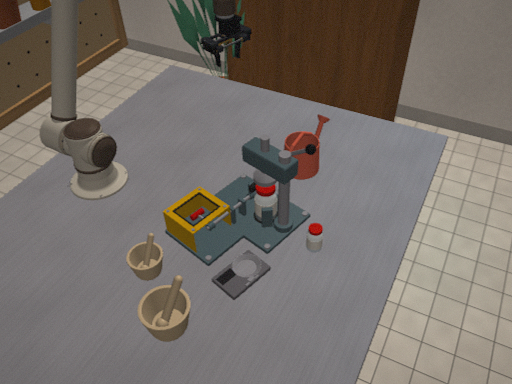

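View pics/top0.png

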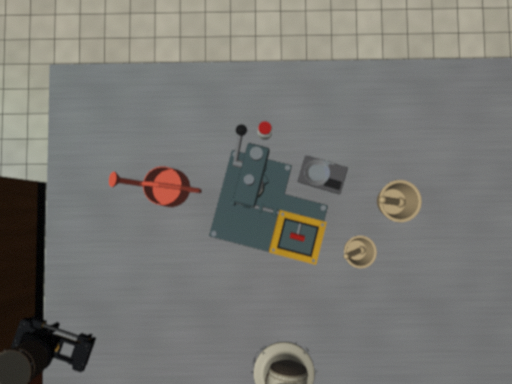

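View pics/wrist0.png

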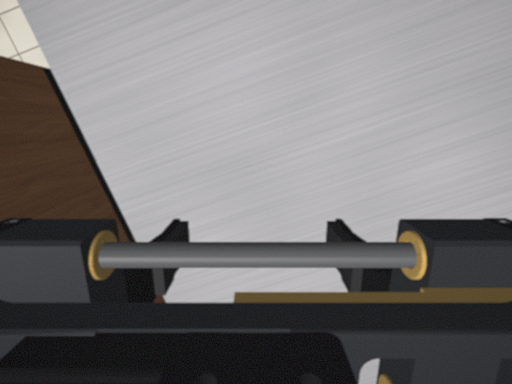

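The top view shows the press (base about 210–327, 150–262), the yellow guard (298,237) with the red bar (297,237), the jar under the head and the can to its left (165,187). The candidates that could be confused:
- **Mortars:** a small one at (360,252) and a large one at (400,201). The job's mortar is the smaller.
- **Jars:** one in the press and a smaller loose one at (265,129). The job's jar is the one in the press.

I'll measure the guard and bar next.

```bash
cat > h.py <<'E'
import numpy as np, cv2
def ray(c,u,v):
    d=np.array([(u-c["cx"])/c["fx"],-(v-c["cy"])/c["fy"],-1.0]);P=np.array(c["pose"])
    return P[:3,3],P[:3,:3]@d
def onz(c,u,v,z):
    o,d=ray(c,u,v); return o+d*(z-o[2])/d[2]
def tri(c1,p1,c2,p2):
    A=[];b=[]
    for c,p in((c1,p1),(c2,p2)):
        o,d=ray(c,*p); d=d/np.linalg.norm(d); M=np.eye(3)-np.outer(d,d); A.append(M); b.append(M@o)
    x=np.linalg.lstsq(np.vstack(A),np.hstack(b),rcond=None)[0]; return x,np.linalg.norm(np.vstack(A)@x-np.hstack(b))
def proj(c,X):
    P=np.array(c["pose"]); q=P[:3,:3].T@(np.asarray(X)-P[:3,3]); return c["cx"]+c["fx"]*q[0]/-q[2], c["cy"]+c["fy"]*q[1]/q[2]
E
cat > m.py <<'E'
from station import env
from h import *
C={n:env.camera(n) for n in("top","scene")}
R={}
for n,c in C.items():
    hsv=cv2.cvtColor(c["frame"],cv2.COLOR_BGR2HSV)
    y=cv2.inRange(hsv,(18,130,70),(32,255,255))
    cs,_=cv2.findContours(y,cv2.RETR_EXTERNAL,cv2.CHAIN_APPROX_NONE)
    cs=sorted(cs,key=cv2.contourArea)[::-1][:1]
    r=cv2.minAreaRect(cs[0]); x0,y0,w,h=cv2.boundingRect(cs[0]); print(n,"guard",r,(x0,y0,w,h))
    red=cv2.inRange(hsv,(0,150,60),(6,255,255))|cv2.inRange(hsv,(172,150,60),(180,255,255))
    m=np.zeros_like(red); m[y0:y0+h,x0:x0+w]=red[y0:y0+h,x0:x0+w]
    k,l,st,ce=cv2.connectedComponentsWithStats(m); 
    for i in range(1,k):
        if st[i,4]>4: print(" red",st[i].tolist(),ce[i].round(2))
    i=1+np.argmax(st[1:,4]); R[n]=ce[i]
    pts=np.argwhere(l==i)[:,::-1].astype(np.float32); print(" redrect",cv2.minAreaRect(pts))
    if n=="top":
        B=cv2.boxPoints(r); W=[onz(c,u,v,.1) for u,v in B]; print(np.round(W,4)); print("ctr",np.mean(W,0), "sides",[np.linalg.norm(W[i]-W[i-1]).round(4) for i in range(4)])
        print("bar@.085",onz(c,*ce[i],.085))
    crop=c["frame"][y0-40:y0+h+30,x0-40:x0+w+60]
    cv2.imwrite(f"pics/{n}_crop.png",cv2.resize(crop,None,fx=4,fy=4,interpolation=cv2.INTER_CUBIC)); print("crop origin",x0-40,y0-40)
print(tri(C["top"],R["top"],C["scene"],R["scene"]))
E
python3 m.py
```

```text
top guard ((297.0882568359375, 236.6470947265625), (48.99219512939453, 43.89894104003906), 14.03624439239502) (269, 210, 57, 54)
 red [290, 233, 14, 8, 70] [296.84 236.56]
 redrect ((296.7353210449219, 236.55886840820312), (13.824529647827148, 5.093247413635254), 14.03624439239502)
[[ 0.4031  0.0458  0.1   ]
 [ 0.5347  0.011   0.1   ]
 [ 0.4961 -0.1364  0.1   ]
 [ 0.3651 -0.1008  0.1   ]]
ctr [ 0.44975398 -0.04506332  0.1       ] sides [np.float64(0.1514), np.float64(0.1361), np.float64(0.1524), np.float64(0.1357)]
bar@.085 [ 0.44883696 -0.04562451  0.085     ]
crop origin 229 170
scene guard ((197.31961059570312, 216.6432342529297), (52.169002532958984, 62.856163024902344), 51.546287536621094) (163, 186, 68, 66)
 red [190, 208, 14, 13, 89] [196.65 213.53]
 redrect ((196.87582397460938, 213.53692626953125), (6.14423942565918, 15.237714767456055), 55.00798034667969)
crop origin 123 146
(array([ 0.4492106 , -0.04569164,  0.07757251]), np.float64(0.0014429124915079832))
```

Run:
```python
from station import env
from h import *
from scipy.spatial.transform import Rotation as R
s=env.observe(); q=s["orientation"]; M=R.from_quat([*q[1:],q[0]]).as_matrix(); print("tool axes cols\n",M.round(3)); print("force",s["force"],s["time_s"])
ex=np.array([.1316+.131,-.035-.0356]); ex/=np.linalg.norm(ex); ey=np.array([-ex[1],ex[0]]); print("press yaw",np.arctan2(ex[1],ex[0]))
c=env.camera("top"); f=c["frame"]
g=np.array([.4494,-.0454])
for u,v in((210,236),(327,205),(291,164),(232,151)):
    p=onz(c,u,v,.014)[:2]-g; print((u,v),"base corner rel bar in press axes",p@ex,p@ey)
for u,v,z in((236,205,.224),(265,209,.224),(249,180,.27)):
    p=onz(c,u,v,z)[:2]-g; print((u,v),"head rel bar",p@ex,p@ey)
P=np.array(c["pose"])
w=env.camera("wrist")["pose"]; d=np.array(w)[:3,3]-s["ee_pos"]; print("cam offset in tool",M.T@d)
```

```text
tool axes cols
 [[-0.326 -0.     0.945]
 [-0.945 -0.001 -0.326]
 [ 0.001 -1.     0.   ]]
force [-0.55470177  0.02312758 -0.38303065] 0.25
press yaw -0.262639627759655
(210, 236) base corner rel bar in press axes -0.07383331317463064 0.27332567573100425
(327, 205) base corner rel bar in press axes 0.12349292987394565 -0.07932783072879937
(291, 164) base corner rel bar in press axes 0.2272452989047247 0.07087381586530267
(232, 151) base corner rel bar in press axes 0.2206346673613948 0.27450976722389436
(236, 205) head rel bar 0.04803466290437817 0.20005590285212713
(265, 209) head rel bar 0.057442016143851984 0.11846199807390581
(249, 180) head rel bar 0.1220184606598676 0.17974322872224768
cam offset in tool [-0.00053312 -0.16370983  0.06993335]
```

View pics/top_crop.png

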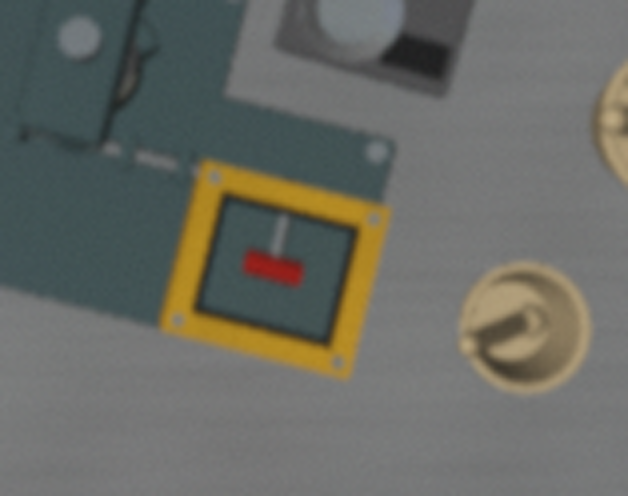

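View pics/scene_crop.png

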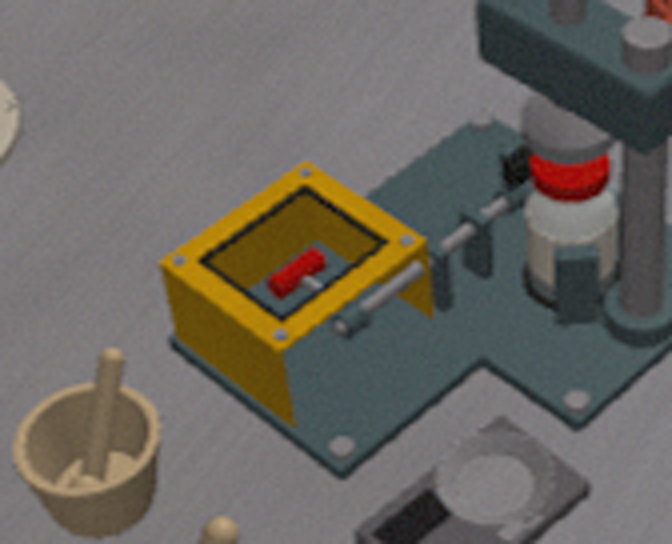

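The crops show the bar centred under the window and the guard's rear side open. The arm can reach it with the jaws along the press's y, which needs a turn of about -0.07 rad and keeps clear of the head. I'll shut the fingers and travel at the present height, passing nearer the robot than the can and the head.

carry_out(increments=[{"dp":[3,0,2.5],"turn":-0.07,"jaw":255},{"dp":[6,0,5],"turn":-0.07,"jaw":255},{"dp":[9,0,7.5],"turn":-0.07,"jaw":255},{"dp":[12,0,10],"turn":-0.07,"jaw":255},{"dp":[15,0,12.5],"turn":-0.07,"jaw":255},{"dp":[18,0,15],"turn":-0.07,"jaw":255},{"dp":[21,0,17.5],"turn":-0.07,"jaw":255},{"dp":[24,0,20],"turn":-0.07,"jaw":255},{"dp":[27,0,22.5],"turn":-0.07,"jaw":255},{"dp":[30,0,25],"turn":-0.07,"jaw":255},{"dp":[33,0,27.5],"turn":-0.07,"jaw":255},{"dp":[36,0,30],"turn":-0.07,"jaw":255}])

```text
time_s: 1.35
ee_pos: [0.37, 0.1509, 0.2229]
orientation: [-0.431, 0.43, -0.561, 0.561]
force: [0.6, -0.7, -0.3]
width: 0.0149
```

```bash
cat > g.py <<'E'
import sys
from station import env
from h import *
from scipy.spatial.transform import Rotation as R
s=env.observe(); q=s["orientation"]; M=R.from_quat([*q[1:],q[0]]).as_matrix()
t=np.array([float(a) for a in sys.argv[1:4]])
print(s["time_s"],s["ee_pos"].round(4),s["force"].round(2),s["width"].round(4),"q",s["joint_pos"].round(2))
print(M.round(3)); print("dp cm",(M.T@(t-s["ee_pos"])*100).round(2),"turn",-(-.2626-np.arctan2(M[1,2],M[0,2])))
E
python3 g.py .4494 -.0454 .2
```

```text
Traceback (most recent call last):
  File "g.py", line 7, in <module>
    print(s["time_s"],s["ee_pos"].round(4),s["force"].round(2),s["width"].round(4),"q",s["joint_pos"].round(2))
                                                               ^^^^^^^^^^^^^^^^
AttributeError: 'float' object has no attribute 'round'
```

```bash
sed -i 's/s\["width"\].round(4)/s["width"]/' g.py; python3 g.py .4494 -.0454 .2
```

```text
1.35 [0.37   0.1509 0.2229] [ 0.56 -0.69 -0.33] 0.014907480684629633 q [ 0.8  -0.01 -0.5   0.   -1.09  0.51]
[[-0.258  0.001  0.966]
 [-0.966  0.    -0.258]
 [-0.001 -1.     0.001]]
dp cm [16.92  2.29 12.73] turn 0.0015949596851905223
```

carry_out(increments=[{"dp":[2.8,0,2.1],"turn":0,"jaw":255},{"dp":[5.6,0,4.2],"turn":0,"jaw":255},{"dp":[8.4,0,6.4],"turn":0,"jaw":255},{"dp":[11.3,0.5,8.5],"turn":0,"jaw":255},{"dp":[14.1,1.5,10.6],"turn":0,"jaw":255},{"dp":[16.9,2.5,12.7],"turn":0,"jaw":255},{"dp":[16.9,4,12.7],"turn":0,"jaw":255},{"dp":[16.9,5,12.7],"turn":0,"jaw":255},{"dp":[16.9,5,12.7],"turn":0,"jaw":255},{"dp":[16.9,5,12.7],"turn":0,"jaw":255}])

```text
time_s: 2.18
ee_pos: [0.449, -0.0454, 0.1728]
orientation: [0.431, -0.431, 0.561, -0.561]
force: [0.3, -0.2, 0.8]
width: 0.0005
```

```bash
python3 g.py .4494 -.0454 .12
python3 - <<'E'
from station import env
import cv2
for n in("scene","wrist"):
    c=env.camera(n); f=c["frame"]
    if n=="scene": f=cv2.resize(f[110:260,110:340],None,fx=3,fy=3,interpolation=cv2.INTER_CUBIC)
    cv2.imwrite(f"pics/{n}1.png",f)
E
```

```text
2.1833 [ 0.449  -0.0454  0.1728] [ 0.32 -0.23  0.83] 0.000495900755746138 q [ 0.26  0.13 -0.47 -0.   -0.96  1.05]
[[-0.258  0.     0.966]
 [-0.966  0.    -0.258]
 [-0.    -1.     0.   ]]
dp cm [-0.01  5.28  0.04] turn 0.00136287197836521
```

View pics/scene1.png

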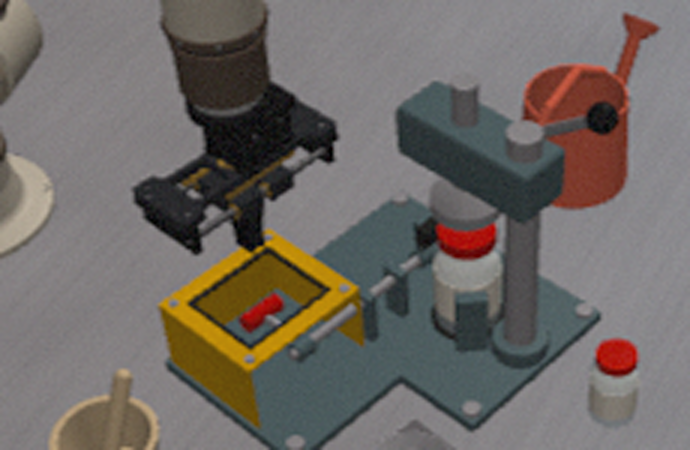

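View pics/wrist1.png

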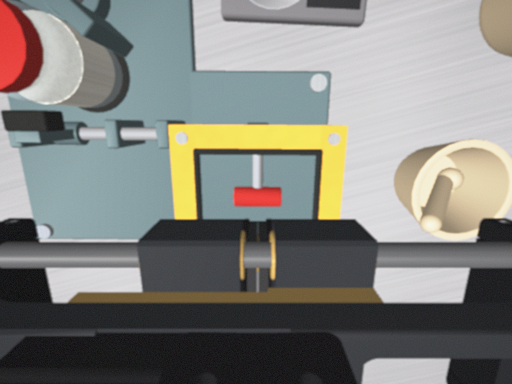

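The scene shows the shut fingers above the window, with the gripper clear of the head. The wrist view has the bar at (257,196), centred in the window. I'll cross-check the position from the wrist camera.

Run:
```python
from station import env
from h import *
c=env.camera("wrist");hsv=cv2.cvtColor(c["frame"],cv2.COLOR_BGR2HSV)
red=cv2.inRange(hsv,(0,150,60),(6,255,255))|cv2.inRange(hsv,(172,150,60),(180,255,255))
red[:, :200]=0; red[:,320:]=0
k,l,st,ce=cv2.connectedComponentsWithStats(red); i=1+np.argmax(st[1:,4]); print(st[i],ce[i])
p=onz(c,*ce[i],.08); print("bar",p)
s=env.observe(); print("tcp px",proj(c,s["ee_pos"]))
y=cv2.inRange(hsv,(18,130,70),(32,255,255)); 
for u,v in((201,150),(319,150)): print(onz(c,u,v,.1))
```

```text
[235 188  46  18 809] [257.48084054 196.65018541]
bar [ 0.45041927 -0.0445842   0.08      ]
tcp px (np.float64(257.7417859525105), np.float64(235.43955547364763))
[ 0.50820785 -0.00973338  0.1       ]
[ 0.4820833  -0.10773503  0.1       ]
```

The wrist camera agrees to within 2 mm. Descending through the window to just above the bar.

carry_out(increments=[{"dp":[0,2,0.05],"turn":0,"jaw":255},{"dp":[0,4,0.05],"turn":0,"jaw":255},{"dp":[0,6,0.05],"turn":0,"jaw":255},{"dp":[0,7.5,0.05],"turn":0,"jaw":255},{"dp":[0,8,0.05],"turn":0,"jaw":255},{"dp":[0,8,0.05],"turn":0,"jaw":255}])

```text
time_s: 2.83
ee_pos: [0.4502, -0.0444, 0.0935]
orientation: [-0.432, 0.431, -0.56, 0.561]
force: [0.0, 0.3, -0.8]
width: 0.0005
```

carry_out(increments=[{"dp":[0,0.4,0],"turn":0,"jaw":255},{"dp":[0,0.8,0],"turn":0,"jaw":255},{"dp":[0,1.2,0],"turn":0,"jaw":255},{"dp":[0,1.5,0],"turn":0,"jaw":255},{"dp":[0,1.8,0],"turn":0,"jaw":255},{"dp":[0,2.1,0],"turn":0,"jaw":255},{"dp":[0,2.3,0],"turn":0,"jaw":255},{"dp":[0,2.5,0],"turn":0,"jaw":255},{"dp":[0,2.5,0],"turn":0,"jaw":255}])

```text
time_s: 3.58
ee_pos: [0.4495, -0.0441, 0.0692]
orientation: [0.432, -0.431, 0.56, -0.56]
force: [-3.3, 0.4, 3.1]
width: 0.0003
```

carry_out(increments=[{"dp":[0,0.15,0],"turn":0,"jaw":255},{"dp":[0,0.3,0],"turn":0,"jaw":255},{"dp":[0,0.4,0],"turn":0,"jaw":255},{"dp":[0,0.4,0],"turn":0,"jaw":255}])

```text
time_s: 3.92
ee_pos: [0.4495, -0.0441, 0.0662]
orientation: [-0.432, 0.431, -0.56, 0.56]
force: [-2.3, 0.2, 7.2]
width: 0.0006
```

carry_out(increments=[{"dp":[0,0.1,0],"turn":0,"jaw":255},{"dp":[0,0.2,0],"turn":0,"jaw":255},{"dp":[0,0.2,0],"turn":0,"jaw":255},{"dp":[0,0.2,0],"turn":0,"jaw":255}])

```text
time_s: 4.25
ee_pos: [0.4495, -0.0441, 0.0654]
orientation: [-0.432, 0.431, -0.56, 0.56]
force: [-3.4, 0.6, 9.2]
width: 0.0003
```

carry_out(increments=[{"dp":[0,0.15,0],"turn":0,"jaw":255},{"dp":[0,0.3,0],"turn":0,"jaw":255},{"dp":[0,0.3,0],"turn":0,"jaw":255},{"dp":[0,0.3,0],"turn":0,"jaw":255}])

```text
time_s: 4.58
ee_pos: [0.4496, -0.0441, 0.0651]
orientation: [-0.432, 0.431, -0.559, 0.56]
force: [-7.8, 2.1, 21.0]
width: 0.0008
```

carry_out(increments=[{"dp":[0,0.25,0],"turn":0,"jaw":255},{"dp":[0,0.5,0],"turn":0,"jaw":255},{"dp":[0,0.5,0],"turn":0,"jaw":255},{"dp":[0,0.5,0],"turn":0,"jaw":255}])

```text
time_s: 4.92
ee_pos: [0.4497, -0.0442, 0.0647]
orientation: [-0.433, 0.432, -0.559, 0.56]
force: [-12.6, 4.3, 37.3]
width: 0.0004
```

```bash
python3 g.py .4494 -.0454 .12
python3 - <<'E'
from station import env
import cv2
for n in("scene","wrist"):
    c=env.camera(n); f=c["frame"]
    if n=="scene": f=cv2.resize(f[110:260,110:340],None,fx=3,fy=3,interpolation=cv2.INTER_CUBIC)
    cv2.imwrite(f"pics/{n}2.png",f)
E
```

```text
4.9167 [ 0.4497 -0.0442  0.0647] [-12.59   4.34  37.29] 0.00035064617728137646 q [ 0.26  0.29 -0.62  0.   -0.66  1.05]
[[-0.252  0.003  0.968]
 [-0.968 -0.001 -0.252]
 [ 0.    -1.     0.003]]
dp cm [ 0.13 -5.53  0.02] turn 0.007882431110382337
```

View pics/scene2.png

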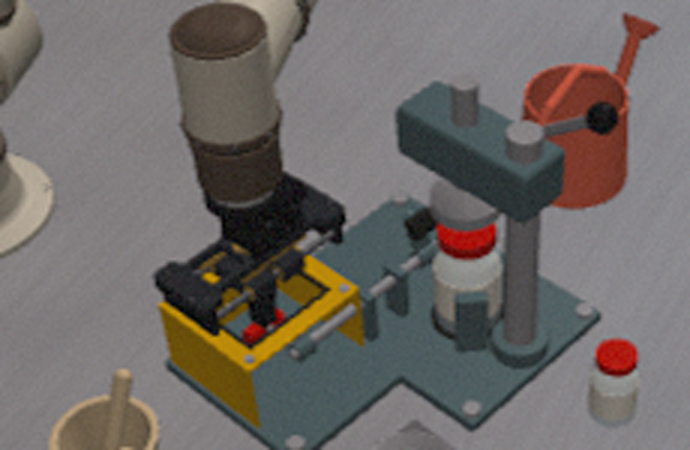

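View pics/wrist2.png

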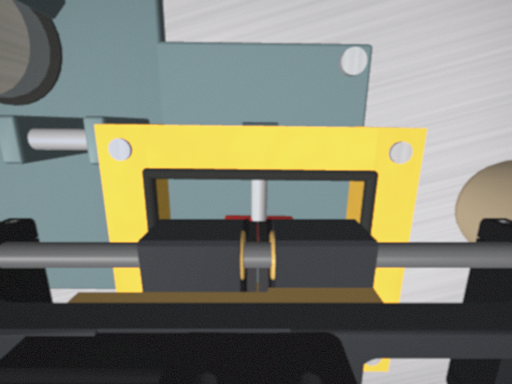

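The lever is hard on its stop: the tips are at z = 64.7 mm, and 37 N gives almost no further motion. In the scene view the clamp pad at (420,222) has swung away from the jar. Drawing straight up.

carry_out(increments=[{"dp":[0,-0.8,0],"turn":0,"jaw":255},{"dp":[0,-2.5,0],"turn":0,"jaw":255},{"dp":[0,-5,0],"turn":0,"jaw":255},{"dp":[0,-8,0],"turn":0,"jaw":255},{"dp":[0,-11.5,0],"turn":0,"jaw":255},{"dp":[0,-15,0],"turn":0,"jaw":255},{"dp":[0,-17,0],"turn":0,"jaw":255},{"dp":[0,-18,0],"turn":0,"jaw":255},{"dp":[0,-18,0],"turn":0,"jaw":255},{"dp":[0,-18,0],"turn":0,"jaw":255}])

```text
time_s: 5.85
ee_pos: [0.4491, -0.0438, 0.2451]
orientation: [-0.434, 0.431, -0.558, 0.561]
force: [-0.2, -0.2, -0.0]
width: 0.0004
```

```bash
python3 g.py .4494 -.0454 .12
python3 - <<'E'
from station import env
from h import *
old={"scene":cv2.imread("pics/scene0.png")}
for n in("scene","wrist"):
    c=env.camera(n); f=c["frame"]
    if n=="scene":
        hsv=cv2.cvtColor(f,cv2.COLOR_BGR2HSV)
        red=cv2.inRange(hsv,(0,150,60),(6,255,255))|cv2.inRange(hsv,(172,150,60),(180,255,255)); r=red[190:235,175:225]
        print("bar scene px",np.argwhere(r).mean(0)[::-1]+[175,190],"predicted down/up",proj(c,[.4494,-.0454,.055]),proj(c,[.4494,-.0454,.077]))
        d=cv2.absdiff(f,old[n]).max(2); d=cv2.resize(d,None,fx=1,fy=1)
        cv2.imwrite("pics/diff3.png",cv2.convertScaleAbs(d,alpha=3))
        f=cv2.resize(f[100:300,110:340],None,fx=3,fy=3,interpolation=cv2.INTER_CUBIC)
    cv2.imwrite(f"pics/{n}3.png",f)
E
```

```text
5.85 [ 0.4491 -0.0438  0.2451] [-0.23 -0.15 -0.03] 0.00044917184556629846 q [ 0.27  0.06 -0.36  0.   -1.14  1.05]
[[-0.252  0.004  0.968]
 [-0.968 -0.    -0.252]
 [-0.001 -1.     0.004]]
dp cm [1.600e-01 1.251e+01 1.000e-02] turn 0.0076690177384795
bar scene px [197.1038961  218.11688312] predicted down/up (np.float64(197.22411794833255), np.float64(218.54762070388125)) (np.float64(196.43940015871343), np.float64(213.6212744158606))
```

View pics/scene3.png

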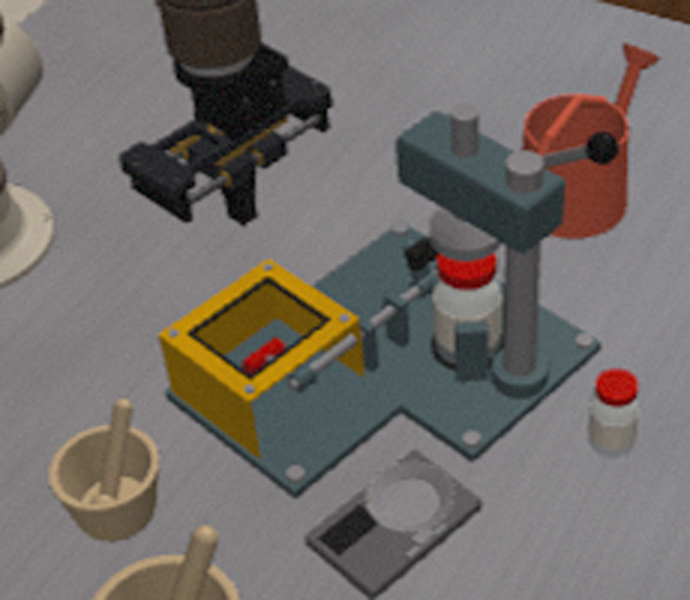

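View pics/diff3.png

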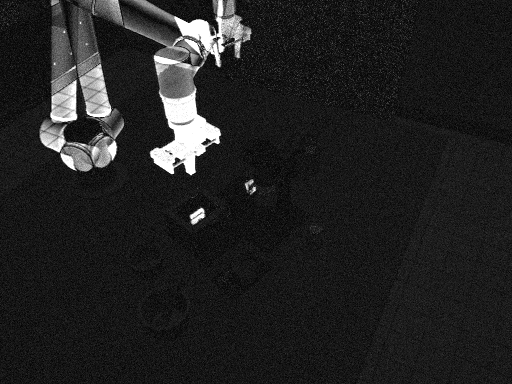

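The difference image shows only the arm, the bar (197,215) and the clamp jaw (250,187) changed. The bar sits at row 218.1, against a predicted 218.5 for fully down, and the fingers are 145 mm above the guard. Handing in.

```bash
python3 -c "
from station import env
print(env.hand_in())"
```

```text
the job is handed in; nothing more can be done
None
```

I pressed the release lever down to its stop through the guard window with the shut fingertips, and the clamp swung open. I then drew the fingers straight back up and handed the job in; about 5.9 s of robot time had passed.

- **Lever:** it stopped with the tips at z = 64.7 mm, where 65 mm was expected, and pressing on with 37 N gave almost no further motion. After the fingers were withdrawn, the bar's pixel row in the scene camera was 218.1. Fully down predicts 218.5 and fully up 213.6.
- **Clamp and surroundings:** comparing before and after pictures from the scene camera, only the arm, the bar and the clamp jaw changed. The jar, mortar, scale and watering can did not move.
- **Clearance:** the fingertips ended about 145 mm above the guard, with about zero force on the tool. There was no sign of contact with the guard or the clamp.

No check failed. The bar's position differed by up to 2 mm between the cameras, which is within the calibration.

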